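Set a shaft in the drill jig and nip it with the wing screw

ROBOT

A 7-joint arm with a two-finger parallel gripper is mounted at the origin on a cart in front of the work surface, level with it; the furniture and walls round the work are solid. World frame = base frame: x ahead of the robot, y to its left, z up, the work surface at z = 0. Lengths are in m, angles in rad, forces in N, time in s.
With the tool pointing down it reaches from about 0.4 to 0.85 m from the base axis. Payload 10.4 kg.
Tool frame: the origin (TCP) lies at the very end of the fingers, on their centre line; the grasp point (between the pads) lies 19 mm behind it; x points along the fingers, z is the direction in which the jaws open and shut, and the axes are right-handed (so a half turn about x gives the same grasp; the last joint's range is limited). The gripper opens to 85 mm and grips with 20 to 120 N. Pads are 22 mm wide; open, the fingers measure 114 mm over their backs; the gripper's body (76 mm by 85 mm) begins 54 mm behind the grasp point. The pads swing forward as they close: fully open they stand 13 mm farther back than shut.
Start: joints at [1.119, 0.332, -0.065, 1.46, 0.022, 1.35, -0.088], TCP at [0.26, -0.568, 0.231] pointing down, gripper open.
Joint ranges: [-2.6, 2.6], [-0.5, 2.12], [-1.47, 1.34], [0.16, 2.42], [-1.27, 4.41], [0.06, 2.06], [-2.6, 2.6]. Speed limits (rad/s): [2.22, 2.22, 2.79, 2.79, 3.14, 3.14, 3.14].

INTERFACE

Orientations are given as a unit quaternion [x, y, z, w].
In Python, from workcell import telemetry, viewer, manip, spot_in, mark_of gives the robot as it stands. The module is installed in compiled form; this text tells all that it offers.
- The arm moves only by the shell command python3 -m crank 'ROWS' [FORCE]. ROWS is JSON, a list of rows, each a list of 3 entries, a list of its own where there are three numbers: the closure, from 0 (fully open) to 1 (shut), then the shift along the world's x, y, z in cm, then the turn, a rotation vector about the world's x, y, z in rad. A call has 1 to 12 rows; each row shifts and turns the commanded pose from where the row before left it; what a row does not reach is not made up. A row lasts 1/12 s, in which the tool goes at most 41.7 mm and 7.16 degrees, less where a joint would pass 70% of its speed; a pose out of reach is approached as far as the arm can. A call with a gripper value outside its range is refused whole. The fingers move at their own pace and stop on an object; FORCE is the grip in N (left out, the last holds). Time passes only in rows, so rows that do not move let the fingers close. It gives the time, the measured TCP pose, the force and the opening at its end, in the units of the state.
- telemetry.get_obs(): the state, without advancing time (a new reading comes with each control period).
- viewer.camera(name): name is "scene" or "side" or "wrist"; returns a dict with "frame" (384x512x3 uint8, red, green, blue), "intrinsics" (3x3 intrinsics, pixels), "cam_to_world" (4x4, takes a point from camera to world coordinates). Camera axes: x right, y up, looking along -z (the intrinsics and any distortion apply to the point x, -y, -z); pixel columns grow to the right and rows downward; lengths in m; the calibration is good to about 2 mm. A picture is of the moment at which its call begins. There is no depth.
- manip.hand_in(): hands the job in, once; it reports no verdict.
Trained networks look in a picture, given as the dict that the camera call returned (one of the last four; its "shot" number tells which), for a name from the list of things; names that differ only in an ending like _2 or _b are one class to them, and where a whole thing is asked for, a point or a joint stands for the part that bears it (a point fixed in the world has none). Each returns a list of dicts, best first, with "conf" (0 to 1); they miss things now and then, are a little off and sometimes report something else, mostly with a low value. They report only what shows in the picture. A call takes as long as a camera call. They do not tell look-alikes from the thing itself.
- spot_in(thing, picture): "location" ([x, y, z] in m, in the coordinates of the camera as it stood for that picture, good to about 4 mm: the middle of the surface that is visible of it).
- mark_of(thing, picture): "location" ([x, y, z] in m, in the coordinates of the camera as it stood for that picture, good to about 4 mm: a listed point, or the origin of a listed thing).
The state is a dict: "clock": time; "joint_pos": joint angles; "joint_velocities": joint speeds; "tau": joint torques, N m; "position": TCP position; "ee_rot": TCP orientation; "ft_force": force on the tool from outside, world axes, zero at the start; "torque": the same for the moment, N m; "grip_width": opening from 0.0 (shut) to 1.0 (fully open).
Only numpy, scipy, OpenCV 4.12 (cv2) and the standard library are available. Lean on these libraries where they do the work, as an engineer would, in place of code of your own. Each camera call takes 0.05 s, during which the arm holds its last target. There are 200 camera calls.

TASK

Get the shaft ready for cross-drilling: push it endwise along the V-blocks of the drill jig with a fingertip until its end is hard against the stop, then run the brass winged thumbscrew down onto it, clockwise, with repeated fingertip strokes against its wings, until it is tight and turns no further. Do it all by pushing: never grip the shaft or the wings, never lift the shaft, and leave the folding rule, brush and steel bush where they are.

Things in the scene. Friction and masses are not known exactly. Their poses are not given: they have to be found in the camera images.
- jig: Drill jig, fixed to the bench: green base plate 112 x 200 x 10 mm; origin at the centre of its underside, z up, y along the shaft towards the stop. On it two steel V-blocks (x -30 to 30, tops at z 50 mm, y -65 to -15 and 15 to 65 mm) and between them a clamp bridge (x -46 to 46, y -13 to 13, top at z 88 mm, boss to 94 mm) carrying the thumbscrew at x = y = 0. The -y end is open.
- stop_face (a point): Centre of the flat face (18 mm across) of the steel stop button at the jig's +y end, looking along its -y; at y 75, z 53 mm in the jig's frame. The shaft is home when its end touches it. Above the far V-block the same upright carries a drill-bush plate (x -22 to 22, y 48 to 94 mm, steel bush top at z 91 mm).
- shaft: Loose plain ground steel shaft, 26 mm diameter, 155 mm long, about 0.6 kg, lying in the V-blocks; its y axis runs along its length and points to the stop, its origin is its centre. It slides along the V under a push of about 5 N (3 to 8 N) and stays where it is left.
- shaft_mid (a point): The shaft's centre, on its axis; its flat ends are 77.5 mm either way along the jig's y. It starts 15 to 40 mm short of home; its -y end always overhangs the near V-block, by 15 mm when home.
- wing_screw: Brass thumbscrew with two wings, axis upright; origin on its axis at the hub's underside. Wings along its +x and -x, 72 mm over both: upright blades 6 mm thick with round lobes (23 mm across, centred 24.5 mm from the axis), from 5 to 28 mm above the origin. Hub 23 mm across, 18 mm high. Loose: about 2 N on a lobe turns it, and it stays where it is left.
- wings (a point): Point on the screw's axis at the height of the lobes' centres (wing tops 11.5 mm above it), about 0.117 m above the bench to begin with; the screw feeds down 3 mm a turn.
- screw_turn (a joint): Turn of the thumbscrew in rad, growing clockwise seen from above; at 0 the screw's x axis is the jig's x. Starts between 0 and 2. Its ball tip meets the shaft at about 6.7 and it then turns on, gripping harder, to a firm stop, tight, at 8.5.
- rule_fold: Loose folded boxwood rule lying on the bench beside the jig, 28 x 160 x 12 mm; leave alone.
- brush: Loose chip brush, red handle, 29 x 194 x 34 mm, lying beside the jig; leave alone.
- bush_steel: Loose flanged steel bush, 38 mm across, 34 mm high, beside the jig; leave alone.
Not all that is in view belongs to the job. Leave any pink look-alike of the shaft alone.

How it is judged:
By the outcome, as a careful person would: the job done as asked, in the order asked, and still so for the second after the job is handed in, with the robot touching nothing.
It also fails if it takes over 72 s, if anything falls off the work surface, if the arm or the gripper's body presses on something with over 40 N, if the wrist force passes 120 N, or if a joint passes its speed limit or range.

## Working session

There is one attempt and no reset: what is moved stays moved. The work goes in short steps, Python scripts to look and compute and a shell command to move; the robot and the scene stay as the last step left them, time stands still between calls to the robot, and variables do not carry over. Pictures are saved under pics/ and viewed, about 8 in all and at most 12, crops included, and the job is handed in when it is done.

```bash
mkdir -p pics; cat > h.py <<'E'
import numpy as np, cv2
from workcell import telemetry, viewer, manip, spot_in, mark_of
def w(pic,p):
    return (np.array(pic["cam_to_world"])@np.r_[p,1])[:3]
def proj(pic,P):
    c=np.linalg.inv(np.array(pic["cam_to_world"]))@np.r_[P,1]
    K=np.array(pic["intrinsics"]); q=K@np.array([c[0],-c[1],-c[2]]); return q[:2]/q[2]
def save(pic,n): cv2.imwrite(f"pics/{n}.png",np.array(pic["frame"])[:,:,::-1])
E
python3 - <<'E'
from h import *
np.set_printoptions(precision=4,suppress=True)
o=telemetry.get_obs(); print({k:np.round(v,3) for k,v in o.items()})
ims=[]
for cam in ["scene","side"]:
    p=viewer.camera(cam); ims.append(p["frame"])
    for t in ["jig","stop_face","shaft_mid","shaft","wings","wing_screw","rule_fold","brush","bush_steel"]:
        for r in mark_of(t,p)[:3]:
            P=w(p,r["location"]); print(cam,t,round(r["conf"],2),P,proj(p,P).round())
    save(p,cam)
E
```

```text
{'clock': np.float64(0.0), 'joint_pos': array([ 1.119,  0.333, -0.065,  1.461,  0.022,  1.35 , -0.089]), 'joint_velocities': array([ 0.001,  0.001, -0.001, -0.001,  0.   ,  0.001, -0.   ]), 'tau': array([  0.001, -62.543,   0.05 , -39.161,   0.016,   0.01 ,   0.   ]), 'position': array([ 0.26 , -0.568,  0.231]), 'ee_rot': array([ 0.382,  0.595, -0.382,  0.594]), 'ft_force': array([ 0.11 , -0.57 , -0.248]), 'torque': array([-0.04 ,  0.003, -0.035]), 'grip_width': np.float64(1.002)}
scene jig 0.81 [0.56   0.3192 0.0055] [290. 221.]
scene stop_face 0.94 [0.6075 0.3752 0.0534] [292. 184.]
scene shaft_mid 0.92 [0.5318 0.2834 0.053 ] [292. 225.]
scene shaft_mid 0.84 [0.3276 0.5321 0.0118] [158. 206.]
scene shaft 0.84 [0.5337 0.2878 0.0548] [291. 222.]
scene shaft 0.58 [0.3267 0.5338 0.017 ] [156. 204.]
scene wings 0.73 [0.5575 0.3132 0.1157] [295. 192.]
scene wing_screw 0.58 [0.5529 0.3165 0.1022] [292. 196.]
scene rule_fold 0.92 [0.498  0.4245 0.0006] [242. 206.]
scene brush 0.82 [ 0.6189  0.2222 -0.0051] [336. 240.]
scene bush_steel 0.87 [0.4353 0.3157 0.0018] [247. 249.]
side jig 0.71 [ 0.5605  0.316  -0.0038] [249. 193.]
side stop_face 0.86 [0.5981 0.3751 0.0533] [223. 189.]
side shaft_mid 0.94 [0.3245 0.5308 0.0121] [281. 308.]
side shaft_mid 0.67 [0.5298 0.2858 0.0525] [265. 178.]
side shaft 0.82 [0.3278 0.5304 0.0139] [279. 307.]
side shaft 0.63 [0.5359 0.2873 0.0496] [263. 178.]
side wings 0.42 [0.5552 0.3139 0.1194] [251. 164.]
side wing_screw 0.55 [0.5554 0.3157 0.1009] [251. 170.]
side wing_screw 0.15 [0.4312 0.3123 0.0019] [291. 215.]
side rule_fold 0.78 [0.4969 0.4265 0.003 ] [244. 234.]
side brush 0.56 [0.621  0.22   0.0002] [251. 159.]
side bush_steel 0.74 [0.4293 0.3111 0.0044] [292. 214.]
```

View pics/scene.png

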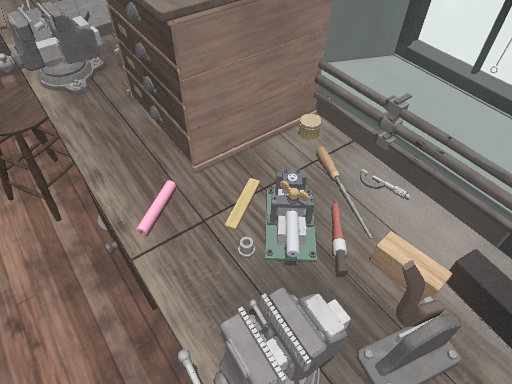

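View pics/side.png

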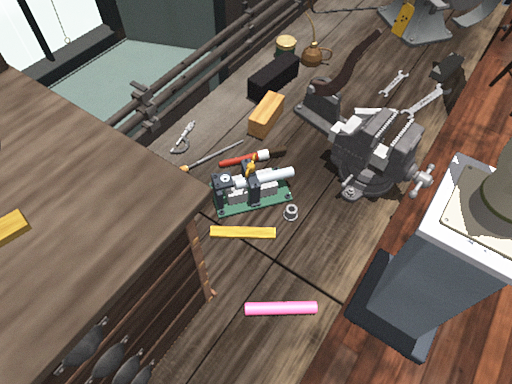

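The steel shaft in the green jig, scene px (292,230), is the one meant. It lies in the V-blocks and its mid is about 39 mm short of home. The pink rod at scene px (157,207) is lying on the bench, so it's the look-alike. Next I'll check the vise's position, confirm the shaft in an enlarged crop and work out the pose.

```bash
cat >> h.py <<'E'
def ray(pic,u,v,z):
    K=np.array(pic["intrinsics"]);T=np.array(pic["cam_to_world"])
    c=np.linalg.inv(K)@np.array([u,v,1.]); d=T[:3,:3]@np.array([c[0],-c[1],-c[2]]); o=T[:3,3]
    return o+d*(z-o[2])/d[2]
E
python3 - <<'E'
from h import *
from scipy.spatial.transform import Rotation as R
np.set_printoptions(precision=4,suppress=True)
acc={}
for i in range(4):
  for cam in ["scene","side"]:
    p=viewer.camera(cam)
    for t in ["jig","stop_face","shaft_mid","wings"]:
        r=[w(p,x["location"]) for x in mark_of(t,p)]
        r=[x for x in r if np.linalg.norm(x[:2]-[.56,.32])<.1]
        if r: acc.setdefault(t,[]).append(r[0])
    if i==3:
        for u,v in ([(222,345),(265,292),(330,300),(345,325),(290,320)] if cam=="scene" else [(332,125),(350,190),(425,178),(330,150),(415,145),(375,110),(310,85)]):
            print(cam,u,v,ray(p,u,v,0)[:2],ray(p,u,v,.15)[:2])
    if i==3:
        f=p["frame"]; x0,y0=(240,150) if cam=="scene" else (195,130)
        a=cv2.resize(f[y0:y0+120,x0:x0+110],None,fx=3.6,fy=4-.4,interpolation=cv2.INTER_CUBIC)
        A=a if cam=="scene" else np.hstack([A,a])
cv2.imwrite("pics/crop.png",A[:,:,::-1])
for t in acc: print(t,np.median(acc[t],0),np.std(acc[t],0),len(acc[t]))
M={t:np.median(acc[t],0) for t in acc}
d=M["stop_face"]-M["shaft_mid"];print("gap",np.linalg.norm(d[:2])-.0775,"ang",np.degrees(np.arctan2(d[1],d[0])))
print(R.from_quat(telemetry.get_obs()["ee_rot"]).as_matrix())
E
```

```text
scene 222 345 [0.2793 0.172 ] [0.2569 0.1218]
scene 265 292 [0.4076 0.2111] [0.3586 0.1527]
scene 330 300 [0.5036 0.1216] [0.4346 0.0819]
scene 345 325 [0.4918 0.0673] [0.4253 0.0388]
scene 290 320 [0.412  0.1361] [0.362  0.0933]
side 332 125 [ 0.4958 -0.0382] [0.4498 0.1133]
side 350 190 [0.3417 0.1513] [0.3247 0.2671]
side 425 178 [ 0.1895 -0.0073] [0.2012 0.1384]
side 330 150 [0.4529 0.056 ] [0.415  0.1898]
side 415 145 [ 0.2564 -0.1095] [0.2555 0.0555]
side 375 110 [ 0.4152 -0.1787] [ 0.3843 -0.0007]
side 310 85 [ 0.6444 -0.1622] [0.5704 0.0127]
jig [0.5588 0.3171 0.0029] [0.0011 0.0025 0.0013] 8
stop_face [0.6042 0.3756 0.0531] [0.0022 0.0012 0.0016] 8
shaft_mid [0.5335 0.286  0.054 ] [0.0253 0.0311 0.0006] 7
wings [0.557  0.3139 0.1184] [0.0016 0.0007 0.0023] 7
gap 0.036633273584467385 ang 51.752267710671276
[[ 0.0001  0.9095  0.4158]
 [-0.0001  0.4158 -0.9095]
 [-1.      0.      0.0001]]
```

View pics/crop.png

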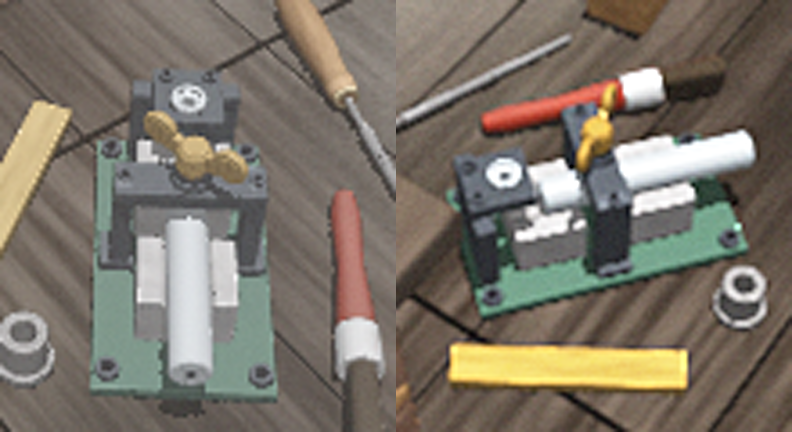

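The crop confirms it: a plain steel shaft lying in the green jig's V-blocks, with the brass wings turned slightly clockwise from the jig's x. The vise's top corner is near (0.44, 0.10, 0.15), so I'll go over it with the fingers shut.

```bash
python3 -m crank '[[1,[2.1,3,1.3],[0,0,0.12]],[1,[2.1,3,1.3],[0,0,0.12]],[1,[2.1,3,1.3],[0,0,0.12]],[1,[2.1,3,1.3],[0,0,0.12]],[1,[2.1,3,1.3],[0,0,0.12]],[1,[2.1,3,1.3],[0,0,0.12]],[1,[2.1,3,1.3],[0,0,0.12]],[1,[2.1,3,1.3],[0,0,0.12]],[1,[2.1,3,1.3],[0,0,0.12]],[1,[0.9,3.7,0],[0,0,0.12]],[1,[0.9,3.7,0],[0,0,0.12]],[1,[0.9,3.7,0],[0,0,0.12]]]' 40
python3 -m crank '[[1,[0.9,3.7,0],[0,0,0.12]],[1,[0.9,3.7,0],[0,0,0.12]],[1,[0.9,3.7,0],[0,0,0.12]],[1,[0.9,3.7,0],[0,0,0.12]],[1,[0.9,3.7,0],[0,0,0.12]],[1,[0,0,0],[0,0,0]]]'
```

```text
clock: 4.0
position: [0.4762, -0.1856, 0.3486]
ee_rot: [-0.107, 0.699, 0.107, 0.699]
ft_force: [0.8, -0.8, -0.5]
grip_width: -0.004
clock: 4.5
position: [0.5212, 0.0062, 0.3488]
ee_rot: [-0.312, 0.633, 0.313, 0.635]
ft_force: [0.3, 0.3, 0.8]
grip_width: 0.002
```

```bash
python3 -m crank '[[1,[-1,3.1,-2],[0,0,0.01]],[1,[-1,3.1,-2],[0,0,0]],[1,[-1,3.1,-2],[0,0,0]],[1,[-1,3.1,-2],[0,0,0]],[1,[-1,3.1,-2],[0,0,0]],[1,[-1,3.1,-2],[0,0,0]],[1,[0,0,0],[0,0,0]]]'
python3 - <<'E'
from h import *
from scipy.spatial.transform import Rotation as R
np.set_printoptions(precision=4,suppress=True)
for cam in ["wrist","scene"]:
    p=viewer.camera(cam); save(p,cam+"2")
    for t in ["stop_face","shaft_mid","wings","wing_screw"]:
        for r in mark_of(t,p)[:1]:
            P=w(p,r["location"]); print(cam,t,round(r["conf"],2),P,proj(p,P).round())
    if cam=="wrist": a=p["frame"]
print(R.from_quat(telemetry.get_obs()["ee_rot"]).as_matrix())
cv2.imwrite("pics/two.png",np.vstack([a[:,:],p["frame"][150:350,:]])[:,:,::-1])
E
```

```text
clock: 5.08
position: [0.4566, 0.1892, 0.2255]
ee_rot: [-0.312, 0.635, 0.314, 0.633]
ft_force: [0.0, 0.2, -0.9]
grip_width: -0.002
wrist stop_face 0.66 [0.6026 0.3747 0.0541] [458. 179.]
wrist shaft_mid 0.57 [0.5375 0.2857 0.0513] [363. 180.]
wrist wings 0.84 [0.5535 0.322  0.1175] [430. 189.]
wrist wing_screw 0.72 [0.5543 0.3177 0.0954] [414. 186.]
scene stop_face 0.86 [0.6054 0.3758 0.0554] [291. 184.]
scene shaft_mid 0.69 [0.5317 0.2856 0.0524] [291. 224.]
scene wings 0.45 [0.5534 0.3135 0.1157] [293. 192.]
scene wing_screw 0.53 [0.5558 0.3151 0.1017] [293. 196.]
[[ 0.0006 -0.7875  0.6163]
 [ 0.0001  0.6163  0.7875]
 [-1.     -0.0004  0.0004]]
```

View pics/two.png

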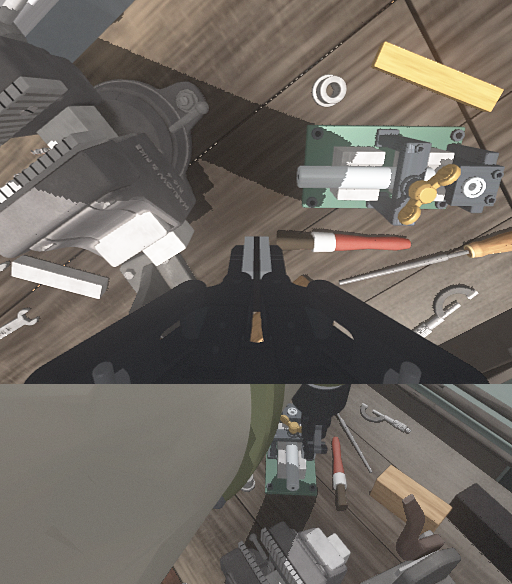

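The wrist view shows the shaft's open end at px (300,177), the wing lobes at about (447,174) and (411,211), and the vise's white jaw corner at (185,240). I'll turn those into world positions.

```bash
python3 - <<'E'
from h import *
np.set_printoptions(precision=4,suppress=True)
p=viewer.camera("wrist")
d=np.array([.6147,.7888]) 
a=ray(p,447,174,.117)[:2];b=ray(p,411,211,.117)[:2];c=(a+b)/2
print("lobes",a,b,c,np.linalg.norm(a-b))
x=np.array([d[1],-d[0]]); v=b-a
print("turn",-np.arctan2(v@d,v@x))
for u,vv,z in [(300,177,.053),(300,167,.053),(300,188,.053),(185,240,.12),(165,215,.12),(185,240,.08)]: print(u,vv,ray(p,u,vv,z)[:2])
# jig corners on base plate top z=.01
print([ray(p,u,v,.010)[:2] for u,v in [(305,126),(304,209),(464,127)]])
tcp=telemetry.get_obs()["position"];print(tcp,proj(p,tcp))
E
```

```text
lobes [0.5586 0.3358] [0.5714 0.291 ] [0.565  0.3134] 0.046640226861186365
turn 0.6288602023368501
300 177 [0.4952 0.2221]
300 167 [0.4852 0.2291]
300 188 [0.5064 0.2142]
185 240 [0.4564 0.0944]
165 215 [0.424  0.0976]
185 240 [0.4661 0.0723]
[array([0.4576, 0.2642]), array([0.5501, 0.1983]), array([0.5835, 0.4233])]
[0.4612 0.1831 0.2285] [257.2653 250.3815]
```

```bash
python3 -m crank '[[1,[0.2,1.1,-2],[0,0,0]],[1,[0,0,-3],[0,0,0]],[1,[0,0,-3],[0,0,0]],[1,[0,0,-3],[0,0,0]],[1,[0,0,-3],[0,0,0]],[1,[0,0,-2.5],[0,0,0]],[1,[0,0,-1.5],[0,0,0]],[1,[0,0,0],[0,0,0]],[1,[0,0,0],[0,0,0]]]'
python3 -m crank '[[1,[0.6,0.8,0],[0,0,0]],[1,[0.3,0.4,0],[0,0,0]],[1,[0.3,0.4,0],[0,0,0]],[1,[0.2,0.25,0],[0,0,0]],[1,[0,0,0],[0,0,0]]]'
```

```text
clock: 6.38
position: [0.4627, 0.1946, 0.0483]
ee_rot: [-0.31, 0.636, 0.31, 0.635]
ft_force: [0.6, 0.5, 1.0]
grip_width: -0.002
clock: 6.8
position: [0.4775, 0.2141, 0.0489]
ee_rot: [-0.31, 0.635, 0.31, 0.636]
ft_force: [0.6, -0.2, 0.2]
grip_width: -0.002
```

```bash
python3 -m crank '[[1,[0.25,0.3,0],[0,0,0]],[1,[0.25,0.3,0],[0,0,0]],[1,[0.25,0.3,0],[0,0,0]],[1,[0,0,0],[0,0,0]]]'
python3 -m crank '[[1,[0.25,0.32,0],[0,0,0]],[1,[0.25,0.32,0],[0,0,0]],[1,[0.25,0.32,0],[0,0,0]],[1,[0,0,0],[0,0,0]]]'
```

```text
clock: 7.13
position: [0.4841, 0.2216, 0.0481]
ee_rot: [-0.31, 0.636, 0.31, 0.635]
ft_force: [-3.0, -2.8, 1.8]
grip_width: -0.003
clock: 7.47
position: [0.4916, 0.2312, 0.0481]
ee_rot: [-0.31, 0.636, 0.31, 0.635]
ft_force: [-2.8, -3.0, 1.4]
grip_width: -0.001
```

```bash
python3 -m crank '[[1,[0.2,0.26,0],[0,0,0]],[1,[0.2,0.26,0],[0,0,0]],[1,[0,0,0],[0,0,0]]]'
python3 -m crank '[[1,[0.18,0.24,0],[0,0,0]],[1,[0.12,0.16,0],[0,0,0]],[1,[0,0,0],[0,0,0]]]'
```

```text
clock: 7.72
position: [0.4956, 0.2363, 0.0481]
ee_rot: [-0.31, 0.636, 0.31, 0.635]
ft_force: [-2.3, -4.2, 1.8]
grip_width: -0.001
clock: 7.97
position: [0.4987, 0.2401, 0.0481]
ee_rot: [-0.31, 0.636, 0.31, 0.635]
ft_force: [-2.7, -3.9, 1.7]
grip_width: -0.001
```

```bash
python3 -m crank '[[1,[0.12,0.16,0],[0,0,0]],[1,[0.12,0.16,0],[0,0,0]],[1,[0,0,0],[0,0,0]]]'
python3 -m crank '[[1,[0.06,0.08,0],[0,0,0]],[1,[0.06,0.08,0],[0,0,0]],[1,[0,0,0],[0,0,0]]]'
python3 -m crank '[[1,[0.06,0.08,0],[0,0,0]],[1,[0.06,0.08,0],[0,0,0]],[1,[0,0,0],[0,0,0]]]'
```

```text
clock: 8.22
position: [0.5011, 0.2432, 0.0481]
ee_rot: [-0.31, 0.636, 0.31, 0.635]
ft_force: [-3.1, -4.8, 2.8]
grip_width: -0.001
clock: 8.47
position: [0.5014, 0.2435, 0.048]
ee_rot: [-0.311, 0.637, 0.309, 0.634]
ft_force: [-8.5, -10.7, 9.9]
grip_width: -0.001
clock: 8.72
position: [0.5015, 0.2436, 0.0478]
ee_rot: [-0.311, 0.639, 0.308, 0.633]
ft_force: [-15.9, -17.0, 18.0]
grip_width: 0.0
```

The force rose from 5 to about 23 N with no further travel, so the shaft is home. Next I'll back off, rise and go over to the screw.

```bash
python3 -m crank '[[1,[-0.9,-1.2,0],[0,0,0]],[1,[-0.9,-1.2,0],[0,0,0]],[1,[0,0,3],[0,0,0]],[1,[0,0,4],[0,0,0]],[1,[0,0,4],[0,0,0]],[1,[0,0,4],[0,0,0]],[1,[2.6,2.1,0],[0,0,0]],[1,[2.6,2.1,0],[0,0,0]],[1,[2.6,2.1,0],[0,0,0]],[1,[2.6,2.1,0],[0,0,0]],[1,[0,0,0],[0,0,0]],[1,[0,0,0],[0,0,0]]]'
python3 - <<'E'
from h import *
np.set_printoptions(precision=4,suppress=True)
p=viewer.camera("wrist"); save(p,"wrist3"); print(p["cam_to_world"])
np.savez("w3.npz",T=p["cam_to_world"],K=p["intrinsics"])
for t in ["stop_face","shaft_mid","wings","wing_screw"]:
    for r in mark_of(t,p)[:1]:
        P=w(p,r["location"]); print(t,round(r["conf"],2),P,proj(p,P).round())
print(telemetry.get_obs()["position"])
E
```

```text
clock: 9.72
position: [0.5898, 0.3087, 0.1971]
ee_rot: [-0.31, 0.636, 0.311, 0.635]
ft_force: [-1.0, -0.6, -0.7]
grip_width: 0.0
[[ 0.6139 -0.7487 -0.2502  0.5244]
 [ 0.7894  0.5825  0.1939  0.3588]
 [ 0.0006 -0.3165  0.9486  0.3399]
 [ 0.      0.      0.      1.    ]]
stop_face 0.78 [0.6017 0.3758 0.0535] [315. 153.]
wings 0.73 [0.5554 0.3172 0.116 ] [239. 166.]
wing_screw 0.63 [0.5579 0.3193 0.096 ] [244. 162.]
[0.5895 0.3066 0.1991]
```

View pics/wrist3.png

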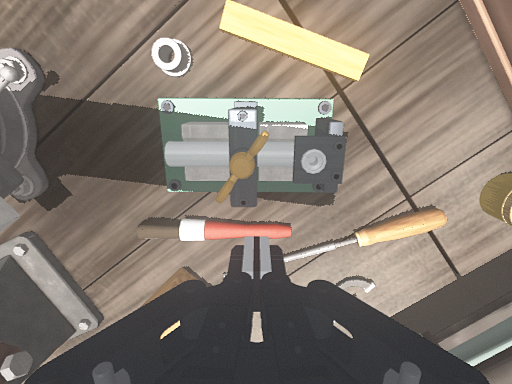

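The shaft has now run in under the bush plate, which is what home looks like. The wings run from px (266,135) to (221,200), with the hub at (242,164).

```bash
python3 - <<'E'
from h import *
np.set_printoptions(precision=4,suppress=True)
f=np.load("w3.npz");p=dict(cam_to_world=f["T"],intrinsics=f["K"])
d=np.array([.613,.79]);x=np.array([.79,-.613])
a=ray(p,266,135,.120)[:2];b=ray(p,221,200,.120)[:2];h=ray(p,242,164,.1185)[:2]
print(a,b,(a+b)/2,h,np.linalg.norm(a-b)); v=b-a
print("turn",-np.arctan2(v@d,v@x),"world ang of +x wing",np.degrees(np.arctan2(v[1],v[0])))
print("coords hub",h@x,h@d)
# circle rows about S, clockwise from -20 deg
S=np.array([.5575,.3165]);R=.032
for k in range(0,52):
    t=np.radians(-15-10*k);u=np.radians(-15-10*(k+1))
    q=100*R*np.array([np.cos(u)-np.cos(t),np.sin(u)-np.sin(t)]);print(-15-10*k,q.round(2), end="; ")
print(S+R*np.array([np.cos(np.radians(-15)),np.sin(np.radians(-15))]))
E
```

```text
[0.5484 0.35  ] [0.5681 0.2873] [0.5583 0.3186] [0.5551 0.3204] 0.06567833527412485
turn 0.6068164767538333 world ang of +x wing -72.57767517481687
coords hub 0.242111920436317 0.5934019961491223
-15 [-0.19 -0.52]; -25 [-0.28 -0.48]; -35 [-0.36 -0.43]; -45 [-0.43 -0.36]; -55 [-0.48 -0.28]; -65 [-0.52 -0.19]; -75 [-0.55 -0.1 ]; -85 [-0.56  0.  ]; -95 [-0.55  0.1 ]; -105 [-0.52  0.19]; -115 [-0.48  0.28]; -125 [-0.43  0.36]; -135 [-0.36  0.43]; -145 [-0.28  0.48]; -155 [-0.19  0.52]; -165 [-0.1   0.55]; -175 [0.   0.56]; -185 [0.1  0.55]; -195 [0.19 0.52]; -205 [0.28 0.48]; -215 [0.36 0.43]; -225 [0.43 0.36]; -235 [0.48 0.28]; -245 [0.52 0.19]; -255 [0.55 0.1 ]; -265 [0.56 0.  ]; -275 [ 0.55 -0.1 ]; -285 [ 0.52 -0.19]; -295 [ 0.48 -0.28]; -305 [ 0.43 -0.36]; -315 [ 0.36 -0.43]; -325 [ 0.28 -0.48]; -335 [ 0.19 -0.52]; -345 [ 0.1  -0.55]; -355 [ 0.   -0.56]; -365 [-0.1  -0.55]; -375 [-0.19 -0.52]; -385 [-0.28 -0.48]; -395 [-0.36 -0.43]; -405 [-0.43 -0.36]; -415 [-0.48 -0.28]; -425 [-0.52 -0.19]; -435 [-0.55 -0.1 ]; -445 [-0.56  0.  ]; -455 [-0.55  0.1 ]; -465 [-0.52  0.19]; -475 [-0.48  0.28]; -485 [-0.43  0.36]; -495 [-0.36  0.43]; -505 [-0.28  0.48]; -515 [-0.19  0.52]; -525 [-0.1   0.55]; [0.5884 0.3082]
```

```bash
python3 -m crank '[[1,[0,0.2,-2.4],[0,0,0]],[1,[0,0,-3],[0,0,0]],[1,[0,0,-2.5],[0,0,0]],[1,[0,0,-1.5],[0,0,0]],[1,[0,0,0],[0,0,0]],[1,[0,0,0],[0,0,0]]]'
python3 -m crank '[[1,[-0.19,-0.52,0],[0,0,0]],[1,[-0.28,-0.48,0],[0,0,0]],[1,[-0.36,-0.43,0],[0,0,0]],[1,[-0.43,-0.36,0],[0,0,0]],[1,[-0.48,-0.28,0],[0,0,0]],[1,[0,0,0],[0,0,0]]]'
```

```text
clock: 10.47
position: [0.5897, 0.3089, 0.1049]
ee_rot: [-0.31, 0.636, 0.31, 0.635]
ft_force: [0.7, 1.2, 0.7]
grip_width: 0.001
clock: 10.97
position: [0.5718, 0.2878, 0.1048]
ee_rot: [-0.31, 0.635, 0.31, 0.636]
ft_force: [-0.1, -0.5, -0.3]
grip_width: -0.001
```

```bash
python3 -m crank '[[1,[-0.52,-0.19,0],[0,0,0]],[1,[-0.55,-0.1,0],[0,0,0]],[1,[-0.56,0,0],[0,0,0]],[1,[-0.55,0.1,0],[0,0,0]],[1,[-0.52,0.19,0],[0,0,0]],[1,[-0.48,0.28,0],[0,0,0]],[1,[-0.43,0.36,0],[0,0,0]]]'
python3 - <<'E'
from h import *
p=viewer.camera("wrist")
print(telemetry.get_obs()["position"])
np.savez("w4.npz",T=p["cam_to_world"],K=p["intrinsics"])
cv2.imwrite("pics/w4.png",cv2.resize(p["frame"][60:300,110:430],None,fx=2.4,fy=2.4)[:,:,::-1])
E
```

```text
clock: 11.55
position: [0.5358, 0.2949, 0.1043]
ee_rot: [-0.31, 0.636, 0.31, 0.635]
ft_force: [2.5, -2.1, -0.3]
grip_width: -0.004
[0.53467345 0.29610345 0.10436466]
```

View pics/w4.png

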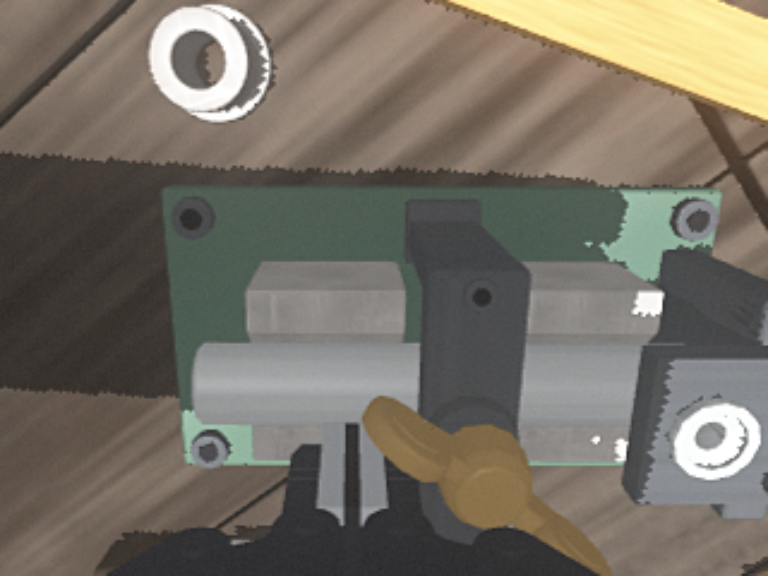

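The pushed wing runs from the hub at (485,485) to its tip at (380,415) in the crop, with the fingertip behind it, so the screw is turning clockwise. I'll carry on.

```bash
python3 -m crank '[[1,[-0.36,0.43,0],[0,0,0]],[1,[-0.28,0.48,0],[0,0,0]],[1,[-0.19,0.52,0],[0,0,0]],[1,[-0.1,0.55,0],[0,0,0]],[1,[0,0.56,0],[0,0,0]],[1,[0.1,0.55,0],[0,0,0]],[1,[0,0,0],[0,0,0]]]'
python3 -m crank '[[1,[0.19,0.52,0],[0,0,0]],[1,[0.28,0.48,0],[0,0,0]],[1,[0.36,0.43,0],[0,0,0]],[1,[0.43,0.36,0],[0,0,0]],[1,[0.48,0.28,0],[0,0,0]],[1,[0.52,0.19,0],[0,0,0]],[1,[0,0,0],[0,0,0]]]'
python3 -m crank '[[1,[0.55,0.1,0],[0,0,0]],[1,[0.56,0,0],[0,0,0]],[1,[0.55,-0.1,0],[0,0,0]],[1,[0.52,-0.19,0],[0,0,0]],[1,[0.48,-0.28,0],[0,0,0]],[1,[0,0,0],[0,0,0]]]'
python3 - <<'E'
from h import *
p=viewer.camera("wrist"); save(p,"w5")
print(telemetry.get_obs()["position"])
np.savez("w5.npz",T=p["cam_to_world"],K=p["intrinsics"])
cv2.imwrite("pics/w5c.png",cv2.resize(p["frame"][60:300,110:430],None,fx=2.4,fy=2.4)[:,:,::-1])
E
```

```text
clock: 12.18
position: [0.5274, 0.3276, 0.1043]
ee_rot: [-0.31, 0.635, 0.311, 0.635]
ft_force: [-0.3, 0.6, 1.2]
grip_width: 0.002
clock: 12.77
position: [0.5515, 0.349, 0.1043]
ee_rot: [-0.31, 0.635, 0.31, 0.636]
ft_force: [0.4, 1.4, 0.2]
grip_width: -0.0
clock: 13.27
position: [0.5786, 0.3428, 0.1043]
ee_rot: [-0.31, 0.635, 0.309, 0.636]
ft_force: [0.4, -0.0, -0.1]
grip_width: 0.001
[0.57817948 0.34301654 0.10436867]
```

View pics/w5c.png

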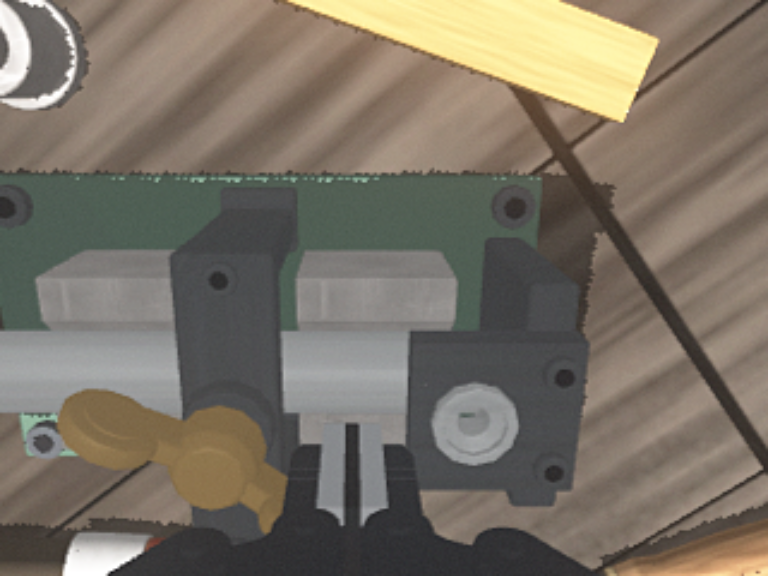

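The finger is at 51° (world), right behind the wing, and the turn is about 5.4. I'll continue, reading the force in smaller chunks.

```bash
python3 -m crank '[[1,[0.43,-0.36,0],[0,0,0]],[1,[0.36,-0.43,0],[0,0,0]],[1,[0.28,-0.48,0],[0,0,0]],[1,[0.19,-0.52,0],[0,0,0]],[1,[0.1,-0.55,0],[0,0,0]]]'
python3 -m crank '[[1,[0,-0.56,0],[0,0,0]],[1,[-0.1,-0.55,0],[0,0,0]],[1,[-0.19,-0.52,0],[0,0,0]]]'
python3 -m crank '[[1,[-0.28,-0.48,0],[0,0,0]],[1,[-0.36,-0.43,0],[0,0,0]]]'
```

```text
clock: 13.73
position: [0.5913, 0.3197, 0.1044]
ee_rot: [-0.31, 0.635, 0.31, 0.636]
ft_force: [-0.6, 1.7, 0.5]
grip_width: 0.0
clock: 13.98
position: [0.588, 0.3033, 0.1044]
ee_rot: [-0.31, 0.635, 0.31, 0.636]
ft_force: [0.6, 1.4, 0.4]
grip_width: 0.002
clock: 14.15
position: [0.5814, 0.2941, 0.1044]
ee_rot: [-0.31, 0.635, 0.31, 0.636]
ft_force: [0.2, 1.8, -0.9]
grip_width: 0.001
```

```bash
python3 -m crank '[[1,[-0.43,-0.36,0],[0,0,0]],[1,[-0.48,-0.28,0],[0,0,0]]]'
python3 -m crank '[[1,[-0.52,-0.19,0],[0,0,0]],[1,[-0.55,-0.1,0],[0,0,0]]]'
python3 -m crank '[[1,[-0.56,0,0],[0,0,0]],[1,[-0.55,0.1,0],[0,0,0]]]'
```

```text
clock: 14.32
position: [0.572, 0.2878, 0.1044]
ee_rot: [-0.31, 0.636, 0.31, 0.636]
ft_force: [2.4, 0.1, 0.3]
grip_width: -0.003
clock: 14.48
position: [0.5613, 0.2851, 0.1044]
ee_rot: [-0.31, 0.635, 0.31, 0.636]
ft_force: [2.0, 0.6, -0.4]
grip_width: -0.001
clock: 14.65
position: [0.55, 0.2863, 0.1043]
ee_rot: [-0.31, 0.636, 0.31, 0.636]
ft_force: [4.2, 0.1, -0.7]
grip_width: 0.001
```

```bash
python3 -m crank '[[1,[-0.52,0.19,0],[0,0,0]]]'
python3 -m crank '[[1,[-0.48,0.28,0],[0,0,0]],[1,[0,0,0],[0,0,0]]]'
python3 -m crank '[[1,[-0.43,0.36,0],[0,0,0]],[1,[0,0,0],[0,0,0]]]'
```

```text
clock: 14.73
position: [0.545, 0.2883, 0.1044]
ee_rot: [-0.31, 0.635, 0.31, 0.636]
ft_force: [2.7, -1.5, 0.7]
grip_width: -0.002
clock: 14.9
position: [0.5391, 0.2922, 0.1044]
ee_rot: [-0.311, 0.635, 0.311, 0.635]
ft_force: [-0.1, -0.5, 0.7]
grip_width: -0.001
clock: 15.07
position: [0.5359, 0.2949, 0.1043]
ee_rot: [-0.31, 0.636, 0.31, 0.635]
ft_force: [3.3, -2.7, -1.0]
grip_width: -0.003
```

```bash
python3 -m crank '[[1,[-0.36,0.43,0],[0,0,0]],[1,[0,0,0],[0,0,0]]]'
python3 -m crank '[[1,[-0.14,0.24,0],[0,0,0]],[1,[0,0,0],[0,0,0]]]'
python3 - <<'E'
from h import *
p=viewer.camera("wrist"); save(p,"w6")
print(telemetry.get_obs()["position"],telemetry.get_obs()["ft_force"])
np.savez("w6.npz",T=p["cam_to_world"],K=p["intrinsics"])
cv2.imwrite("pics/w6c.png",cv2.resize(p["frame"][60:300,110:430],None,fx=2.4,fy=2.4)[:,:,::-1])
E
```

```text
clock: 15.23
position: [0.5355, 0.2955, 0.1042]
ee_rot: [-0.311, 0.636, 0.307, 0.637]
ft_force: [8.9, -11.4, -0.0]
grip_width: 0.001
clock: 15.4
position: [0.5353, 0.2959, 0.1042]
ee_rot: [-0.311, 0.636, 0.305, 0.637]
ft_force: [12.1, -16.8, 2.4]
grip_width: -0.002
[0.53529418 0.29588691 0.10416493] [ 12.27324118 -16.27187399   1.57692642]
```

View pics/w6c.png

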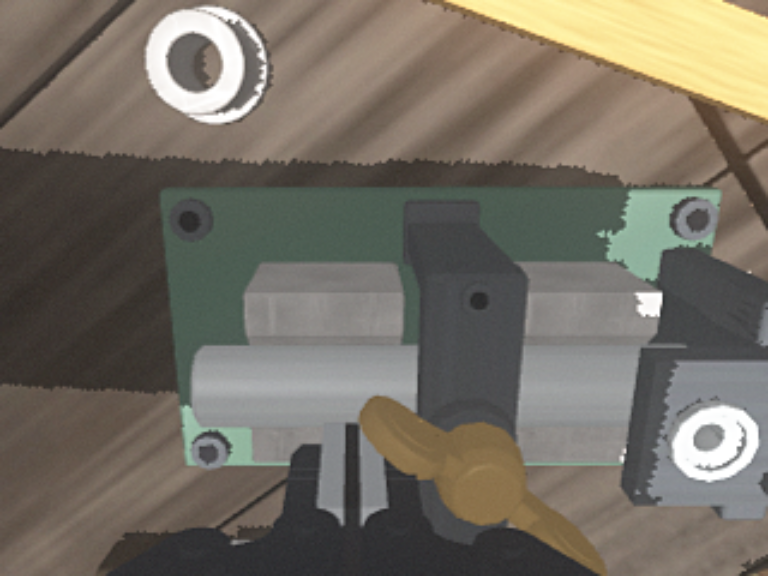

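The push has stalled: force went from 4 to 21 N with under 0.7 mm of travel, and the wing is at about 8.5 rad (same heading as one turn ago). I'll lean in a bit more to make sure it's the firm stop.

```bash
python3 -m crank '[[1,[-0.06,0.2,0],[0,0,0]],[1,[0,0,0],[0,0,0]]]'
python3 -m crank '[[1,[-0.06,0.2,0],[0,0,0]],[1,[0,0,0],[0,0,0]]]'
```

```text
clock: 15.62
position: [0.5353, 0.2962, 0.1042]
ee_rot: [-0.311, 0.637, 0.304, 0.637]
ft_force: [12.1, -22.5, 3.8]
grip_width: -0.004
clock: 15.78
position: [0.5353, 0.2965, 0.1041]
ee_rot: [-0.312, 0.637, 0.303, 0.636]
ft_force: [12.0, -28.1, 6.6]
grip_width: 0.002
```

It's a firm stop: 31 N with no turning. I'll withdraw straight back off the wing, rise and look.

```bash
python3 -m crank '[[1,[0.2,-0.7,0],[0,0,0]],[1,[0.2,-0.9,0],[0,0,0]],[1,[0,0,3],[0,0,0]],[1,[0,0,3.5],[0,0,0]],[1,[0,0,3.5],[0,0,0]],[1,[2.5,0,1],[0,0,0]],[1,[2.5,0,0],[0,0,0]],[1,[0,0,0],[0,0,0]],[1,[0,0,0],[0,0,0]],[1,[0,0,0],[0,0,0]]]'
python3 - <<'E'
from h import *
np.set_printoptions(precision=4,suppress=True)
p=viewer.camera("wrist"); save(p,"w7")
np.savez("w7.npz",T=p["cam_to_world"],K=p["intrinsics"])
q=viewer.camera("side")
for n,pp in (("w",p),("side",q)):
  for t in ["stop_face","shaft_mid","wings","rule_fold","brush","bush_steel"]:
    for r in mark_of(t,pp)[:2]:
        P=w(pp,r["location"]); print(n,t,round(r["conf"],2),P)
o=telemetry.get_obs();print(o["position"],o["ft_force"])
A=p["frame"]; B=cv2.resize(q["frame"][130:250,190:318],None,fx=2,fy=2)
B=np.vstack([B,np.zeros((384-B.shape[0],B.shape[1],3),np.uint8)])
cv2.imwrite("pics/w7c.png",np.hstack([A,B])[:,:,::-1])
E
```

```text
clock: 16.62
position: [0.5828, 0.2906, 0.2137]
ee_rot: [-0.31, 0.636, 0.311, 0.635]
ft_force: [-0.9, -0.6, -0.0]
grip_width: -0.002
w stop_face 0.57 [0.6048 0.3721 0.0548]
w shaft_mid 0.97 [0.5562 0.3117 0.0499]
w wings 0.96 [0.5579 0.3197 0.1166]
w rule_fold 0.89 [0.4975 0.4282 0.0016]
w rule_fold 0.45 [0.5553 0.3187 0.052 ]
w brush 0.86 [ 0.6176  0.224  -0.0041]
w bush_steel 0.93 [0.4353 0.3125 0.0003]
side stop_face 0.91 [0.6011 0.3758 0.0509]
side stop_face 0.66 [0.5548 0.313  0.0492]
side shaft_mid 0.73 [0.5528 0.3123 0.0532]
side shaft_mid 0.7 [0.3247 0.5287 0.0096]
side wings 0.64 [0.557  0.3146 0.1134]
side rule_fold 0.94 [0.4989 0.4266 0.0029]
side brush 0.61 [ 0.6231  0.222  -0.0009]
side brush 0.47 [0.5596 0.3131 0.0045]
side bush_steel 0.71 [0.4339 0.3118 0.002 ]
[0.584  0.2896 0.2143] [-0.9976  0.6585 -0.5774]
```

View pics/w7c.png

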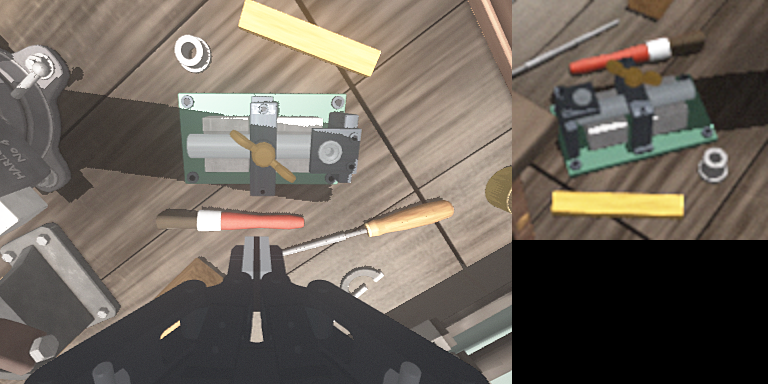

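```bash
python3 - <<'E'
from h import *
f=np.load("w7.npz");p=dict(cam_to_world=f["T"],intrinsics=f["K"])
d=np.array([.613,.79]);x=np.array([.79,-.613])
a=ray(p,232,132,.116)[:2];b=ray(p,294,179,.116)[:2];v=a-b
print("turn",2*np.pi-np.arctan2(v@d,v@x),np.linalg.norm(v))
e=ray(p,188,153,.053)[:2]; print("tail d",e@d,"expect",.6700-.155)
E
```

```text
turn 8.50373369498234 0.06866710963842114
tail d 0.5110035330569384 expect 0.515
```

The turn measures 8.50 rad, the shaft is home, and the rule, brush and bush haven't moved. I'll hand it in.

```bash
python3 -c "
from workcell import manip
print(manip.hand_in())"
```

```text
the job is handed in; nothing more can be done
None
```

The shaft is home against the stop and the thumbscrew is tight on it. The job is handed in; the clock stood at about 17 s of the 72 s allowed.

- **Shaft:** I pushed it endwise with the shut fingertips, at about 5 N while it slid. It then stopped dead and the force rose to about 23 N on the stop.
- **Thumbscrew:** I pushed one wing clockwise in a run of short strokes, without lifting off between them. It stalled, and leaning on it up to about 31 N turned it no further.
- **Last checks:** From the final wrist picture the screw's turn measures 8.50 rad, against 8.5 for tight. The shaft's mid is about 78 mm short of the stop face, against 77.5 mm when home. The shaft's open end came out within 1 to 4 mm of where it should be, which is about the measuring error. The rule, brush and steel bush are within a few mm of where they started.
- **Disagreements:** None of the checks failed. The networks gave a few false extra hits on the jig, such as a second "stop_face" and a second "brush". I ignored them, because the pictures show nothing there.

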